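# Unclip the green torch and lay it in the kit tray

### The job

The next volunteer needs the green torch for checking date stamps in the food cartons. Pull it up out of its spring clips on the torch rack, lower it into the shallow grey tray before letting go, and leave it lying flat on the tray's floor. Leave the orange and blue torches in their clips.

Things in the scene. Friction and masses are not known exactly. Their poses are not given: they have to be found in the camera images.
- torch_green: Pencil torch, green barrel: the one to take. Rigid, 170 mm long, 0.08 to 0.17 kg, held level in two spring clips on the rack. Origin mid-length on its axis, 48 mm above the work surface at the start; x along it towards the black hexagonal head, z up at the start. Barrel 22 mm in diameter; head 26 mm across flats (x 56 to 85 mm), round black tail cap 26 mm (x -85 to -63 mm).
- torch_orange: Same torch and frame, orange barrel; leave it. The rack: fixed plywood board 200 x 235 x 15 mm holding the three torches side by side, parallel, 85 mm apart, in any order of colours, the board's top 33 mm below their axes. Each sits in two C-shaped steel clips, open upward, 12 mm wide, 45 mm either side of its middle, up to 16 mm above its axis: the middle 75 mm of barrel is free to grip.
- torch_blue: Same torch and frame, blue barrel; leave it. How the clips behave: the head and cap stop a torch sliding out lengthways. Pulled straight up, the clips resist with about 10 to 16 N and snap open within 10 mm; grip with 30 N or more. Once 40 mm up it is clear.
- tray: Shallow open grey plastic tray, fixed, 260 x 200 x 40 mm outside, walls and floor 5 mm thick. Origin at the centre of its underside, on the work surface; x along its 260 mm side, y along its 200 mm side, z up. Rack and tray stand left and right of the robot's centre line, either way round, each turned up to 20 degrees. The torch fits in at any yaw near the middle.
Things that resemble listed ones, but are neither listed nor needed, are in the scene too. Of the things that look like the torch_green, the larger one is meant.

How it is judged:
By the outcome, as a careful person would: the job done as asked, in the order asked, and still so for the second after the job is handed in, with the robot touching nothing.
It also fails if it takes over 45 s, if anything falls off the work surface, if the arm or the gripper's body presses on something with over 40 N, if the wrist force passes 120 N, or if a joint passes its speed limit or range.

### The arm

A 7-joint arm with a two-finger parallel gripper is mounted at the origin on the work surface. World frame = base frame: x ahead of the robot, y to its left, z up, the work surface at z = 0. Lengths are in mm, angles in degrees, forces in N, time in s.
With the tool pointing down it reaches from about 400 to 850 mm from the base axis. Payload 4.5 kg.
Tool frame: the origin (TCP) lies on the centre line of the jaws, within the pads' length; the fingertips stand 22 mm ahead of it and the grasp point (between the pads) lies 3 mm ahead of it; x points along the fingers, y is the direction in which the jaws open and shut, and the axes are right-handed (so a half turn about x gives the same grasp; the last joint's range is limited). The gripper opens to 85 mm and grips with 20 to 120 N. Pads are 22 mm wide; open, the fingers measure 114 mm over their backs; the gripper's body (76 mm by 85 mm) begins 54 mm behind the grasp point. The pads swing forward as they close: fully open they stand 13 mm farther back than shut.
Start: joints at [-70.428, 39.483, -11.15, 89.685, 9.013, 51.709, -12.324], TCP at [189.332, 595.656, 253.317] pointing down, gripper open.
Joint ranges: [-172.22, 172.22], [-26.19, 119.32], [-84.43, 86.54], [7.71, 146.69], [-57.33, 237.33], [2.42, 119.75], [-152.13, 152.13]. Speed limits (degrees/s): [147.25, 147.25, 180, 180, 180, 180, 180].

### API

Orientations are given as [roll, pitch, yaw] about the fixed x, y, z axes, in that order (R = Rz(yaw) Ry(pitch) Rx(roll)).
In Python, from bench import bot gives the robot as it stands.
- The arm moves only by the tool step_arm, never from a script. Its argument "rows" is a list of rows, each a list of 4 numbers: the shift along the world's x, y, z in m, then the turn about the world's z in degrees. A call has 1 to 10 rows; each row is the pose to reach, as a shift and turn from the pose measured when the call began; what a row does not reach only later rows make up. A row lasts 1/10 s, in which the tool goes at most 50 mm and 8.59 degrees, less where a joint would pass 70% of its speed; a pose out of reach is approached as far as the arm can. A call with a gripper value outside its range is refused whole. "fingers" is the opening, from 0 (shut) to 1 (fully open), set as the call begins (left out, the last holds). The fingers move at their own pace and stop on an object; the grip force is fixed at half the most. Time passes only in rows, so rows that repeat a pose let the fingers close. It gives the time, the measured TCP pose, the force and the opening at its end, in the units of the state.
- bot.sense(): the state, without advancing time (a new reading comes with each control period).
- bot.snapshot(name): name is "side" or "top" or "wrist"; returns a dict with "frame" (480x640x3 uint8, blue, green, red), "vertical_fov" (degrees; the focal length in pixels is half the picture's height over the tangent of half this angle, whatever the lens; pixels are square), "cx", "cy" (the principal point, pixels), "pose" (4x4, takes a point from camera to world coordinates); the wrist camera has in their place "mount" (4x4, takes a point from camera to tool coordinates, whose origin is the TCP and whose axes are the tool frame's). Camera axes: x right, y down, z forward; pixel columns grow to the right and rows downward; lengths in mm; the calibration is good to about 2 mm. A picture is of the moment at which its call begins: read the wrist's pose just before it. There is no depth.
- bot.close_job(): hands the job in, once; it reports no verdict.
The state is a dict: "clock": time; "qpos": joint angles; "joint_vel": joint speeds; "tau": joint torques, N m; "tcp_pos": TCP position; "ee_rot": TCP orientation; "force": force on the tool from outside, world axes, zero at the start; "moment": the same for the moment, N m; "grip_width": opening from 0.0 (shut) to 1.0 (fully open).
Only numpy, scipy, OpenCV 4.12 (cv2) and the standard library are available. Lean on these libraries where they do the work, as an engineer would, in place of code of your own. Each camera call takes 0.05 s, during which the arm holds its last target. There are 200 camera calls.

## Working session

There is one attempt and no reset: what is moved stays moved. The work goes in short steps, Python scripts to look and compute and a tool call to move; the robot and the scene stay as the last step left them, time stands still between calls to the robot, and variables do not carry over. Pictures are saved under pics/ and viewed, about 8 in all and at most 12, crops included, and the job is handed in when it is done.

Besides the shell and the picture viewer there is one more tool, called after "Request:" as name([rows], argument=value, ...), one row to a line, values as JSON. step_arm: Moves the arm, as the interface text tells. Its arguments: {"type":"object","properties":{"rows":{"type":"array"},"fingers":{"type":"number"}},"required":["rows"]}

```bash
mkdir -p pics
python3 - <<'E'
from bench import bot
import cv2,json,pickle
s=bot.sense();print({k:s[k] for k in('clock','tcp_pos','ee_rot','force','grip_width')})
d={}
for n in('top','side'):
    p=bot.snapshot(n);d[n]=p;cv2.imwrite(f'pics/{n}0.png',p['frame']);print(n,p['vertical_fov'],p['cx'],p['cy'],p['pose'])
pickle.dump(d,open('s0.pkl','wb'))
E
```

```text
{'clock': 0.0, 'tcp_pos': array([189.18805744, 595.00987889, 252.45323832]), 'ee_rot': array([ -86.38419084,   89.89065584, -104.01396971]), 'force': array([-0.10064809, -0.58931949, -0.7801067 ]), 'grip_width': 0.9999673170566908}
top 52.18024460749728 315.31784847835684 243.9873176544132 [[-2.57823991e-02 -9.98816351e-01  4.12451706e-02  5.46722223e+02]
 [-9.99613117e-01  2.61897111e-02  9.36563681e-03 -2.00035696e+01]
 [-1.04347503e-02 -4.09877450e-02 -9.99105160e-01  8.81783942e+02]
 [ 0.00000000e+00  0.00000000e+00  0.00000000e+00  1.00000000e+00]]
side 53.153916111201184 321.10606891067727 246.71271933198244 [[ 7.56334787e-01 -3.57707411e-01  5.47725386e-01  1.62931533e+02]
 [-6.53867778e-01 -4.39423275e-01  6.15925413e-01 -4.99194395e+02]
 [ 2.03621980e-02 -8.23985797e-01 -5.66244459e-01  4.95477310e+02]
 [ 0.00000000e+00  0.00000000e+00  0.00000000e+00  1.00000000e+00]]
```

View pics/top0.png

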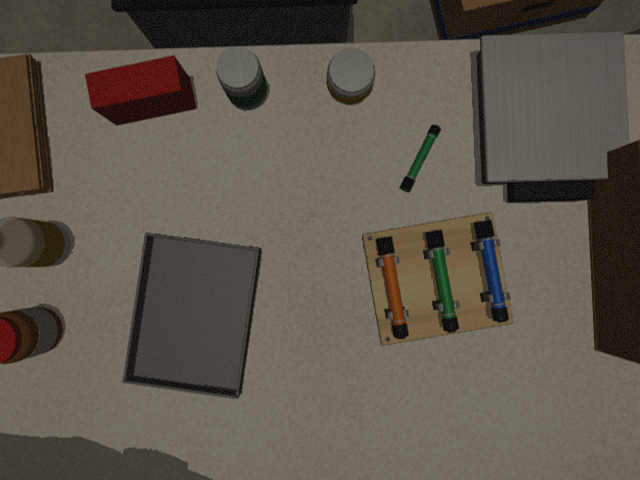

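View pics/side0.png

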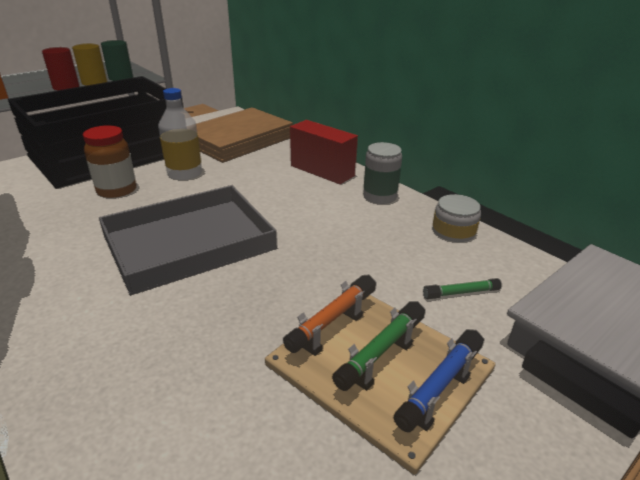

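The rack is on the right (−y) and the tray on the left. The large green torch is in the middle of the rack, around (443,280) in the top view and (380,345) in the side view. A smaller green look-alike lies loose at (420,158) in the top view. Next I'll measure positions.

```bash
cat > h.py <<'E'
import numpy as np,cv2
def ray(p,u,v,P=None):
    P=p['pose'] if P is None else P
    f=240/np.tan(np.radians(p['vertical_fov']/2))
    return P[:3,3],P[:3,:3]@np.array([(u-p['cx'])/f,(v-p['cy'])/f,1])
def at(p,uv,z,P=None):
    o,d=ray(p,*uv,P); return o+d*(z-o[2])/d[2]
def proj(p,X,P=None):
    P=p['pose'] if P is None else P
    f=240/np.tan(np.radians(p['vertical_fov']/2)); c=P[:3,:3].T@(np.array(X)-P[:3,3]); return f*c[0]/c[2]+p['cx'],f*c[1]/c[2]+p['cy']
def mask(fr,lo,hi,roi):
    h=cv2.cvtColor(fr,cv2.COLOR_BGR2HSV);m=cv2.inRange(h,lo,hi);k=np.zeros_like(m);x,y,X,Y=roi;k[y:Y,x:X]=255;return m&k
def line(m):
    ys,xs=np.nonzero(m);r=cv2.minAreaRect(np.c_[xs,ys].astype(np.float32));b=cv2.boxPoints(r)
    d=[np.linalg.norm(b[i]-b[i-1]) for i in range(4)];i=int(np.argmin(d[:2]))
    return (b[i]+b[i-1])/2,(b[(i+2)%4]+b[(i+1)%4])/2,r
E
python3 - <<'E'
from h import *;import pickle
d=pickle.load(open('s0.pkl','rb'));t,s=d['top'],d['side']
for c,lo,hi,roi in(('g',(45,80,30),(85,255,255),(400,220,480,340)),('o',(3,150,60),(16,255,255),(375,245,410,330)),('b',(105,120,40),(130,255,255),(470,225,520,320))):
    a,b,r=line(mask(t['frame'],lo,hi,roi));A,B=at(t,a,48),at(t,b,48)
    print(c,r,A,B,(A+B)/2,np.linalg.norm(A-B),np.degrees(np.arctan2(*(A-B)[1::-1])))
# ends of green incl. black caps
for e in((433,231),(451,331)):print('end',at(t,e,48))
m=mask(s['frame'],(45,80,30),(85,255,255),(330,300,420,390));a,b,r=line(m);A,B=at(s,a,48),at(s,b,48);print('side',r,A,B,(A+B)/2,np.linalg.norm(A-B))
# rack corners z=15, tray outer top corners z=40
R=[at(t,c,15) for c in((363,235),(493,213),(512,321),(383,345))];print('rack',np.mean(R,0),[np.linalg.norm(R[i]-R[i-1]) for i in range(4)])
T=[at(t,c,40) for c in((147,234),(261,248),(239,397),(124,382))];print('tray',np.round(T),np.mean(T,0),[np.linalg.norm(T[i]-T[i-1]) for i in range(4)],np.degrees(np.arctan2(*(T[0]-T[3])[1::-1])))
print('tray in side',proj(s,np.r_[np.mean(T,0)[:2],5]))
E
```

```text
g ((441.9416809082031, 280.5849304199219), (97.0535888671875, 12.855502128601074), 79.50852966308594) [ 594.80408156 -212.86119563   48.        ] [ 432.93514313 -236.83364696   48.        ] [ 513.86961235 -224.84742129   48.        ] 163.63444518530855 8.424152336106381
o ((392.5679931640625, 289.12396240234375), (72.00138854980469, 12.70086669921875), 79.69515228271484) [ 561.47454752 -132.01779464   48.        ] [ 441.36345694 -149.93368977   48.        ] [ 501.41900223 -140.97574221   48.        ] 121.43991674434173 8.483748691430748
b ((491.893798828125, 272.7370300292969), (71.93824768066406, 12.83022403717041), 79.3150863647461) [ 584.78429427 -300.81309939   48.        ] [ 464.84975335 -318.45773635   48.        ] [ 524.81702381 -309.63541787   48.        ] 121.2255225648382 8.369254998131138
end [ 597.9911186  -212.79573506   48.        ]
end [ 428.40660889 -237.03917942   48.        ]
side ((380.0380554199219, 343.103759765625), (17.753999710083008, 73.70939636230469), 45.90938186645508) [ 456.3973277  -233.46529524   48.        ] [ 574.74999655 -214.8476634    48.        ] [ 515.57366212 -224.15647932   48.        ] 119.80805665833633
rack [ 516.51559719 -225.66995718   15.        ] [np.float64(196.14704524294146), np.float64(233.0307688247805), np.float64(192.25466521437787), np.float64(229.75782464442628)]
tray [[606. 278.  40.]
 [577.  81.  40.]
 [325. 124.  40.]
 [354. 320.  40.]] [465.59765876 201.02689246  40.        ] [np.float64(255.45741477878968), np.float64(198.6783816286734), np.float64(256.0091534432764), np.float64(198.26327306986758)] -9.5367876774517
tray in side (np.float64(190.0769868007548), np.float64(240.23421024052908))
```

Run:
```python
from bench import bot
from scipy.spatial.transform import Rotation as R
import numpy as np
s=bot.sense();r=R.from_euler('xyz',s['ee_rot'],degrees=True).as_matrix();print(r.round(3),np.degrees(np.arctan2(r[1,1],r[0,1])),s['tcp_pos'],s['qpos'])
```

```text
[[-0.     0.303  0.953]
 [-0.002  0.953 -0.303]
 [-1.    -0.002  0.   ]] 72.36565021147307 [189.2319537  595.10866068 252.5694469 ] [-70.42731618  39.52859508 -11.14505657  89.7372653    9.01162794
  51.70907723 -12.32603242]
```

Request:
step_arm([
  [0.02,-0.03,0,-8],
  [0.05,-0.06,0,-16],
  [0.08,-0.09,0,-24],
  [0.11,-0.12,0,-32],
  [0.14,-0.15,0,-40],
  [0.17,-0.18,0,-48],
  [0.2,-0.21,0,-56],
  [0.23,-0.24,0,-64],
  [0.26,-0.27,0,-72],
  [0.28,-0.3,0,-80],
], fingers=1)

```text
clock: 1.1
tcp_pos: [471.2, 293.3, 252.4]
ee_rot: [-74.5, 90.0, -172.6]
force: [0.6, 0.4, -0.2]
grip_width: 0.999
```

Request:
step_arm([
  [0,-0.03,0,-7],
  [0.01,-0.08,0,-14],
  [0.01,-0.13,0,-21],
  [0.02,-0.18,0,-28],
  [0.02,-0.23,0,-35],
  [0.03,-0.28,0,-42],
  [0.03,-0.33,0,-49],
  [0.04,-0.38,0,-56],
  [0.04,-0.43,0,-64],
  [0.042,-0.48,0,-73.4],
])

```text
clock: 2.1
tcp_pos: [512.7, -184.7, 252.2]
ee_rot: [-70.6, 89.9, 118.5]
force: [0.6, 0.8, 0.2]
grip_width: 1.002
```

Request:
step_arm([
  [0,-0.02,0,0],
  [0,-0.038,-0.02,0],
  [0,-0.038,-0.05,0],
  [0,-0.038,-0.07,0],
  [0,-0.038,-0.07,0],
])

```text
clock: 2.6
tcp_pos: [510.8, -221.6, 179.5]
ee_rot: [-41.5, 89.6, 147.6]
force: [0.1, 0.2, 1.0]
grip_width: 1.001
```

```bash
cat > w.py <<'E'
from bench import bot
from h import *
from scipy.spatial.transform import Rotation as R
def look(name):
    s=bot.sense();p=bot.snapshot('wrist');T=np.eye(4);T[:3,:3]=R.from_euler('xyz',s['ee_rot'],degrees=True).as_matrix();T[:3,3]=s['tcp_pos']
    r=T[:3,:3];print(s['clock'],s['tcp_pos'],'yaw_y',np.degrees(np.arctan2(r[1,1],r[0,1])),'down',r[:,0].round(3),s['force'],s['grip_width'],s['qpos'].round(1))
    cv2.imwrite(f'pics/{name}.png',p['frame']);return s,p,T@p['mount']
E
python3 - <<'E'
from w import *
s,p,P=look('w1')
m=mask(p['frame'],(45,80,30),(85,255,255),(0,0,640,480))
n,l,st,c=cv2.connectedComponentsWithStats(m)
for i in range(1,n):
    if st[i,4]>300:
        a,b,r=line((l==i)*np.uint8(255));A,B=at(p,a,48,P),at(p,b,48,P);print(r,st[i,4],A,B,(A+B)/2,np.linalg.norm(A-B),np.degrees(np.arctan2(*(A-B)[1::-1])))
print('expected centre',proj(p,(513.3,-225,48),P))
E
```

```text
2.6 [ 510.84171914 -221.5772724   179.50460035] yaw_y -80.95465882457603 down [-0.006  0.004 -1.   ] [0.07390118 0.23981315 0.98093747] 1.0007368924523685 [  5.8  42.5  22.3 106.4 -25.6  36.6 -37.1]
((324.934814453125, 236.433349609375), (33.217777252197266, 165.20980834960938), 0.6295986175537109) 5149 [ 452.06101247 -234.60982419   48.        ] [ 563.32072078 -217.61694086   48.        ] [ 507.69086662 -226.11338252   48.        ] 112.54990349760733 -171.31622582024724
expected centre (np.float64(324.56976525085514), np.float64(233.6997703108651))
```

View pics/w1.png

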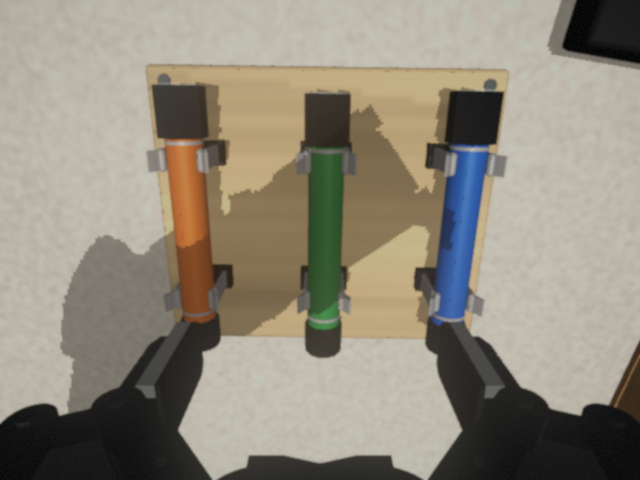

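Green centred at (325,236) and clear between its clips; both cameras put the middle at about (513,−225), yaw 8.5°. Next I descend with the jaws partly closed.

Request:
step_arm([
  [0.0025,-0.0035,0,-0.5],
  [0.0025,-0.0035,-0.03,-0.5],
  [0.0025,-0.0035,-0.06,-0.5],
  [0.0025,-0.0035,-0.085,-0.5],
  [0.0025,-0.0035,-0.1,-0.5],
  [0.0025,-0.0035,-0.1,-0.5],
], fingers=0.65)

```text
clock: 3.25
tcp_pos: [514.3, -225.5, 80.4]
ee_rot: [-42.8, 89.7, 145.8]
force: [-0.0, 0.4, 0.5]
grip_width: 0.649
```

Request:
step_arm([
  [-0.001,0.0003,-0.01,0],
  [-0.001,0.0003,-0.02,0],
  [-0.001,0.0003,-0.029,0],
  [-0.001,0.0003,-0.029,0],
])

```text
clock: 3.65
tcp_pos: [512.9, -224.9, 50.5]
ee_rot: [-42.7, 89.6, 145.9]
force: [-0.2, -0.0, 0.2]
grip_width: 0.653
```

Request:
step_arm([
  [0,0,0,0],
  [0,0,0,0],
  [0,0,0,0],
  [0,0,0,0],
  [0,0,0,0],
  [0,0,0,0],
  [0,0,0,0],
  [0,0,0,0],
], fingers=0)

```text
clock: 4.45
tcp_pos: [513.0, -224.5, 51.0]
ee_rot: [-47.5, 89.6, 141.1]
force: [-1.8, 2.7, 5.5]
grip_width: 0.235
```

Grip width is 0.235 × 85 ≈ 20 mm (expected 22), with low forces. Now the lift, straight up.

Request:
step_arm([
  [0,0,0.005,0],
  [0,0,0.01,0],
  [0,0,0.015,0],
  [0,0,0.02,0],
  [0,0,0.03,0],
  [0,0,0.045,0],
  [0,0,0.065,0],
  [0,0,0.09,0],
  [0,0,0.11,0],
  [0,0,0.11,0],
])

```text
clock: 5.45
tcp_pos: [514.8, -225.9, 164.4]
ee_rot: [-112.2, 89.9, 76.3]
force: [0.8, 0.4, -0.8]
grip_width: 0.237
```

Run:
```python
from w import *
s,p,P=look('w2')
q=bot.snapshot('side')['frame'];cv2.imwrite('pics/c2.png',np.hstack([cv2.resize(p['frame'],(400,300)),cv2.resize(q,(400,300))]))
```

```text
5.45 [ 514.75053968 -225.93803508  164.38312709] yaw_y -81.45432306370995 down [ 0.     0.001 -1.   ] [ 0.75275     0.41677906 -0.83962262] 0.23702224598238417 [  6.6  43.9  21.6 106.5 -26.9  34.7 -36.3]
```

View pics/c2.png

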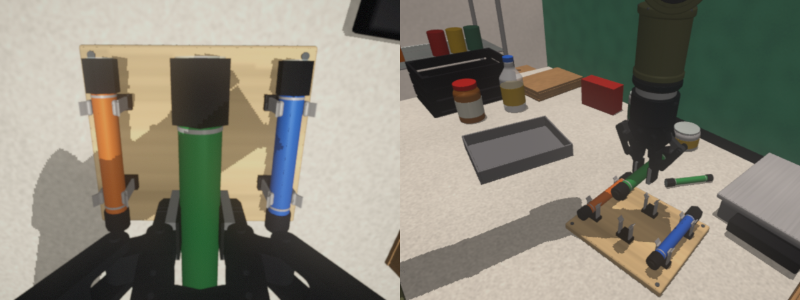

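The green torch is out and level in the jaws at about (200,200) in the left half. Orange and blue are still clipped.

Request:
step_arm([
  [-0.003,0.02,0,-1],
  [-0.008,0.065,0,-3],
  [-0.015,0.115,0,-5],
  [-0.02,0.165,0,-7],
  [-0.026,0.215,0,-9],
  [-0.032,0.265,0,-11],
  [-0.038,0.315,0,-13],
  [-0.044,0.365,0,-15],
  [-0.049,0.41,0,-17],
  [-0.049,0.427,0,-18],
])

```text
clock: 6.55
tcp_pos: [461.6, 208.7, 159.9]
ee_rot: [-37.8, 89.4, 133.2]
force: [0.8, -0.7, -1.0]
grip_width: 0.236
```

Request:
step_arm([
  [0,0,0,0],
  [0,0,0,0],
])

```text
clock: 6.75
tcp_pos: [460.7, 208.5, 159.0]
ee_rot: [-26.3, 89.4, 144.8]
force: [-0.1, 0.4, -1.4]
grip_width: 0.239
```

Run:
```python
from w import *
s,p,P=look('w3')
q=bot.snapshot('side')['frame'];cv2.imwrite('pics/c3.png',np.hstack([cv2.resize(p['frame'],(400,300)),q[90:390,60:460]]))
```

```text
6.75 [460.71830437 208.49021781 158.9762039 ] yaw_y -98.89400259425102 down [-0.009  0.006 -1.   ] [-0.14721175  0.35156211 -1.40100179] 0.23946772308507241 [-47.4  43.7  31.  116.2 -43.   32.3 -84.5]
```

View pics/c3.png

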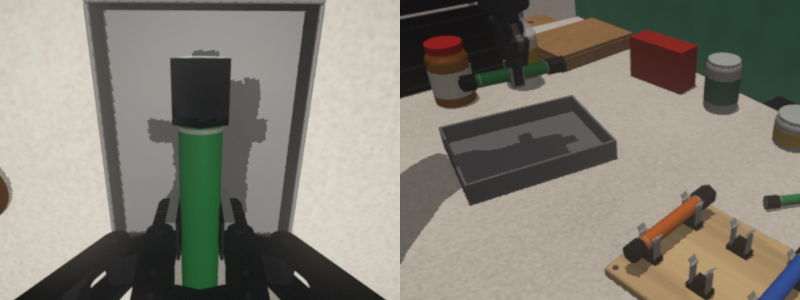

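Held over the tray (side-view crop around (515,72)), well inside the walls in the wrist view. Next I correct the small offset and lower. The fingertips limit the TCP to about z 28.

Request:
step_arm([
  [0.003,-0.004,-0.02,0],
  [0.005,-0.007,-0.05,0],
  [0.005,-0.007,-0.08,0],
  [0.005,-0.007,-0.1,0],
  [0.005,-0.007,-0.113,0],
  [0.005,-0.007,-0.12,0],
  [0.005,-0.007,-0.12,0],
  [0.005,-0.007,-0.12,0],
])

```text
clock: 7.65
tcp_pos: [467.2, 198.5, 40.2]
ee_rot: [-30.6, 89.5, 140.1]
force: [0.2, -0.5, -1.8]
grip_width: 0.24
```

Request:
step_arm([
  [0,0,-0.003,0],
  [0,0,-0.006,0],
  [0,0,-0.009,0],
  [0,0,-0.0115,0],
  [0,0,-0.0115,0],
])

```text
clock: 8.15
tcp_pos: [467.0, 198.6, 28.4]
ee_rot: [-28.2, 89.5, 142.6]
force: [0.6, -0.5, -1.1]
grip_width: 0.24
```

Request:
step_arm([
  [0,0,-0.001,0],
  [0,0,-0.002,0],
  [0,0,-0.002,0],
])

```text
clock: 8.45
tcp_pos: [467.0, 198.6, 27.3]
ee_rot: [-33.8, 89.5, 137.0]
force: [-2.1, -0.3, 10.8]
grip_width: 0.235
```

Light contact with the floor (11 N). I back off 1 mm and release.

Request:
step_arm([
  [0,0,0.001,0],
  [0,0,0.001,0],
])

```text
clock: 8.65
tcp_pos: [467.2, 198.6, 28.5]
ee_rot: [-36.3, 89.5, 134.5]
force: [0.9, 0.1, -1.0]
grip_width: 0.234
```

Request:
step_arm([
  [0,0,0,0],
  [0,0,0,0],
  [0,0,0,0],
  [0,0,0,0],
  [0,0,0,0],
  [0,0,0,0],
  [0,0,0,0],
], fingers=0.6)

```text
clock: 9.35
tcp_pos: [467.2, 198.6, 28.5]
ee_rot: [-36.3, 89.5, 134.5]
force: [-0.6, -0.1, 0.3]
grip_width: 0.606
```

Request:
step_arm([
  [0,0,0.01,0],
  [0,0,0.03,0],
  [0,0,0.06,0],
  [0,0,0.1,0],
  [0,0,0.15,0],
  [0,0,0.19,0],
  [0,0,0.19,0],
  [0,0,0.19,0],
])

```text
clock: 10.15
tcp_pos: [467.2, 199.1, 219.8]
ee_rot: [-50.0, 89.5, 120.8]
force: [-0.4, -0.3, -0.2]
grip_width: 0.602
```

Run:
```python
from w import *
s,p,P=look('w4')
q=bot.snapshot('side');cv2.imwrite('pics/c4.png',np.hstack([cv2.resize(p['frame'],(400,300)),q['frame'][90:390,60:460]]))
m=mask(p['frame'],(45,80,30),(85,255,255),(0,0,640,480))
n,l,st,c=cv2.connectedComponentsWithStats(m);i=1+np.argmax(st[1:,4])
a,b,r=line((l==i)*np.uint8(255))
A,B=at(p,a,18,P),at(p,b,18,P);print(A,B,np.linalg.norm(A-B),(A+B)/2)
m=mask(q['frame'],(45,80,30),(85,255,255),(90,180,290,300))
a,b,r=line(m);A,B=at(q,a,18),at(q,b,18);print('side',A,B,np.linalg.norm(A-B))
```

```text
10.15 [467.15366932 199.05018701 219.75227415] yaw_y -99.20578007706919 down [-0.005  0.008 -1.   ] [-0.42107367 -0.2819837  -0.19807317] 0.6018399323853183 [-50.   39.   37.3 113.2 -36.9  40.4 -88.7]
[407.0738205  198.90695505  18.        ] [516.6210166  182.19819354  18.        ] 110.81412763398829 [461.84741855 190.5525743   18.        ]
side [405.8030663  201.37657164  18.        ] [520.70193548 183.59283763  18.        ] 116.26698299461147
```

View pics/c4.png

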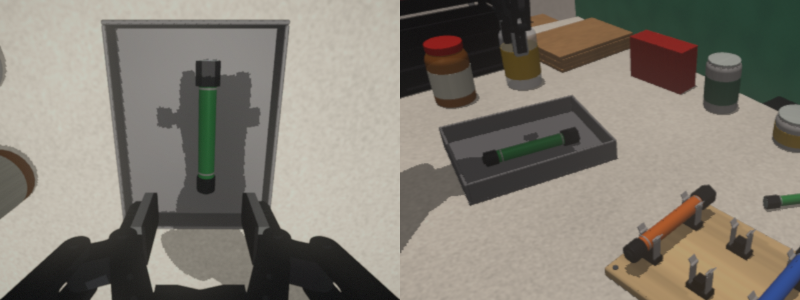

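The torch lies flat in the tray, away from the walls, having rolled about 8 mm. I'll wait briefly and check that it's still before handing in.

Request:
step_arm([
  [0,0,0,0],
  [0,0,0,0],
  [0,0,0,0],
  [0,0,0,0],
  [0,0,0,0],
  [0,0,0,0],
  [0,0,0,0],
  [0,0,0,0],
])

```text
clock: 11.05
tcp_pos: [466.1, 198.7, 218.0]
ee_rot: [-27.8, 89.4, 143.0]
force: [-0.9, 1.0, 0.6]
grip_width: 0.598
```

Run:
```python
from w import *
q=bot.snapshot('side');a,b,r=line(mask(q['frame'],(45,80,30),(85,255,255),(90,180,290,300)))
A,B=at(q,a,18),at(q,b,18);print('side',A,B)
import pickle;f0=pickle.load(open('s0.pkl','rb'))['side']['frame']
for n,lo,hi,roi in(('o',(3,150,60),(16,255,255),(280,270,380,360)),('b',(105,120,40),(130,255,255),(390,330,490,430))):
    print(n,line(mask(f0,lo,hi,roi))[2],line(mask(q['frame'],lo,hi,roi))[2])
ok=np.linalg.norm(A-[405.8,201.4,18])<2 and np.linalg.norm(B-[520.7,183.6,18])<2
if ok: print('handing in',bot.close_job())
```

```text
side [405.57585229 201.41168546  18.        ] [520.70191371 183.59285525  18.        ]
o ((330.9869689941406, 311.4330749511719), (14.937914848327637, 69.32411193847656), 52.43141174316406) ((330.93121337890625, 311.360595703125), (14.755001068115234, 69.32411193847656), 52.4314079284668)
b ((440.4878845214844, 376.60516357421875), (18.438716888427734, 76.63224029541016), 40.23636245727539) ((440.4552001953125, 376.5715637207031), (18.43853187561035, 76.62022399902344), 40.15599822998047)
the job is handed in; nothing more can be done
handing in None
```

I pulled the large green torch straight up out of its clips, lowered it into the grey tray until there was light contact (about 11 N), and raised 1 mm. I then let go, backed the gripper off about 190 mm and handed the job in at about 11 s.

- **Green torch:** in the last pictures it lies flat on the tray floor, clear of the walls, with its middle at about (462, 191) mm. It rolled about 8 mm after release, then stayed still to within 0.3 mm over the last 0.8 s or so.
- **Orange and blue torches:** both are still in their clips, unmoved to within 0.1 px in the side camera.
- **Readings that disagreed:** the visible green barrel measured 111 mm (wrist camera) and 116 mm (side camera) against the real 119 mm. While held, the grip opening read about 20 mm on the 22 mm barrel. Neither affected the result.

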